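# Pop open the dead sander's fuse hatch

### The job

The spindle sander has gone dead: open its fuse box, the grey box with the orange pad, by pressing the hatch down once with a fingertip at the pad and letting go, so that its push-push latch releases and the hatch springs up. Take the hand away, watch for two seconds or so that the hatch stays up untouched, and finish; do not grip, lean on or push the hatch back down once it has popped. Leave the box with the blue pad shut and unpressed, and leave the things on the bench where they are.

Things in the scene. Friction and masses are not known exactly. Their poses are not given: they have to be found in the camera images.
- fuse_box: Fuse box: grey enclosure whose hatch carries an ORANGE pad. Screwed down, 150 x 110 x 68 mm (x, y, z); origin at the centre of its underside. Its top holds a grey hatch, 122 x 84 x 6 mm, shut level with 3 mm proud of the rim, hinged along y at x = +60 mm, z = 68 mm; the free end, with the pad, is the -x end, nearer the robot. White fuses inside. Which side it stands on, its place and its yaw vary.
- fuse_pad (a point): The ORANGE round pad, 28 mm across, 4 mm high, on the hatch near its free end: the point is the centre of its top face, 100 mm from the hinge line; shut it lies 40 mm from the box centre towards its -x end, 75 mm above the bench. It moves with the hatch; z is the hatch's outward normal.
- fuse_hatch (a joint): Fuse box hatch, rad: 0 shut and latched, negative pressed in, positive open. Pressing past -0.06 (pad down 6 mm, about 4 N) unlatches it; its stop is at -0.08 (pad down 8 mm). Let go, it rises with the finger and swings by its spring in about 0.5 s to a stop near 0.6 (pad 56 mm higher) and stays. Pressed fully down again it would latch shut.
- cell_box: Battery box, to be left shut: the same enclosure, with a BLUE pad. Screwed down, 150 x 110 x 68 mm (x, y, z); origin at the centre of its underside. Its top holds a grey hatch, 122 x 84 x 6 mm, shut level with 3 mm proud of the rim, hinged along y at x = +60 mm, z = 68 mm; the free end, with the pad, is the -x end, nearer the robot.
- cell_pad (a point): The BLUE round pad, 28 mm across, 4 mm high, on the hatch near its free end: the point is the centre of its top face, 100 mm from the hinge line; shut it lies 40 mm from the box centre towards its -x end, 75 mm above the bench. It moves with the hatch; z is the hatch's outward normal.
- cell_hatch (a joint): Hatch of the battery box, rad, same meaning; it must stay at 0.
- glue_bottle: Bystander: yellow glue bottle with red cap, 56 mm across, 160 mm high; origin at the centre of its underside.
- sanding_block: Bystander: cork sanding block, 45 x 90 x 28 mm; origin at the centre of its underside.
- screwdriver: Bystander: screwdriver lying along its x axis, about 200 mm long.
- offcut: Bystander: curved light wood offcut, about 190 mm long, 18 mm thick; origin under its middle.
- screw_jar: Bystander: glass jar with brass lid, 70 mm across, 90 mm high; origin at the centre of its underside.
- sleeve: Bystander: spare reddish sanding sleeve standing upright, 76 mm across, 110 mm high; origin at the centre of its underside.
- mug: Bystander: blue mug, 76 mm across, 90 mm high, handle at its +y side; origin at the centre of its underside.

How it is judged:
By the outcome, as a careful person would: the job done as asked, in the order asked, and still so for the second after the job is handed in, with the robot touching nothing.
It also fails if it takes over 35 s, if anything falls off the work surface, if the arm or the gripper's body presses on something with over 40 N, if the wrist force passes 120 N, or if a joint passes its speed limit or range.

### The arm

A 7-joint arm with a two-finger parallel gripper is mounted at the origin on the work surface. World frame = base frame: x ahead of the robot, y to its left, z up, the work surface at z = 0. Lengths are in m, angles in rad, forces in N, time in s.
With the tool pointing down it reaches from about 0.35 to 0.9 m from the base axis. Payload 7.2 kg.
Tool frame: the origin (TCP) lies at the very end of the fingers, on their centre line; the grasp point (between the pads) lies 19 mm behind it; z points along the fingers, y is the direction in which the jaws open and shut (so a half turn about z gives the same grasp; the last joint's range is limited). The gripper opens to 88 mm and grips with 3 to 60 N. Pads are 20 mm wide; open, the fingers measure 115 mm over their backs; the gripper's body (75 mm by 178 mm) begins 61 mm behind the grasp point.
Start: joints at [-1.377, 0.411, -0.013, 1.596, 0.006, 1.134, -0.082], TCP at [0.162, 0.604, 0.223] pointing down, gripper open.
Joint ranges: [-2.95, 2.95], [-0.29, 1.99], [-1.47, 1.44], [0.14, 2.54], [-1.03, 4.17], [0.13, 1.85], [-2.86, 2.86]. Speed limits (rad/s): [2.39, 2.39, 3.01, 3.01, 3.14, 3.14, 3.14].

### API

Orientations are given as [roll, pitch, yaw] about the fixed x, y, z axes, in that order (R = Rz(yaw) Ry(pitch) Rx(roll)).
In Python, from cell import state, snapshot, job_done gives the robot as it stands. The module is installed in compiled form; this text tells all that it offers.
- The arm moves only by the shell command python3 -m creep 'ROWS' [FORCE]. ROWS is JSON, a list of rows, each a list of 7 numbers: the shift along the world's x, y, z in m, then the turn, a rotation vector about the world's x, y, z in degrees, then the opening, from 0 (shut) to 1 (fully open). In form: [[dx, dy, dz, ax, ay, az, jaw], ...]. A call has 1 to 12 rows; each row shifts and turns the pose as measured when the row begins; what a row does not reach is not made up. A row lasts 1/8 s, in which the tool goes at most 62.5 mm and 10.7 degrees, less where a joint would pass 70% of its speed; a pose out of reach is approached as far as the arm can. A call is refused whole if a number of a shift passes 0.0625 or a number of a turn 10.7, either way. A call with a gripper value outside its range is refused whole. The fingers move at their own pace and stop on an object; FORCE is the grip in N (left out, the last holds). Time passes only in rows, so rows that do not move let the fingers close. It gives the time, the measured TCP pose, the force and the opening at its end, in the units of the state.
- state(): the state, without advancing time (a new reading comes with each control period).
- snapshot(name): name is "side" or "top" or "wrist"; returns a dict with "frame" (420x560x3 uint8, red, green, blue), "range_z" (420x560 float32, m along the optical axis (not along the pixel's ray), 0 where there is no reading), "vertical_fov" (degrees; the focal length in pixels is half the picture's height over the tangent of half this angle, whatever the lens; pixels are square), "cx", "cy" (the principal point, pixels), "position" and "orientation" of the camera in the world; the wrist camera has in their place "T_tool_cam" (4x4, takes a point from camera to tool coordinates, whose origin is the TCP and whose axes are the flange's). Camera axes: x right, y down, z forward; pixel columns grow to the right and rows downward; lengths in m; the calibration is good to about 2 mm. A picture is of the moment at which its call begins: read the wrist's pose just before it.
- job_done(): hands the job in, once; it reports no verdict.
The state is a dict: "time_s": time; "joint_positions": joint angles; "dq": joint speeds; "joint_torque": joint torques, N m; "tcp_pos": TCP position; "orientation": TCP orientation; "wrist_force": force on the tool from outside, world axes, zero at the start; "torque": the same for the moment, N m; "width": finger opening in m.
Only numpy, scipy, OpenCV 4.12 (cv2) and the standard library are available. Lean on these libraries where they do the work, as an engineer would, in place of code of your own. Each camera call takes 0.05 s, during which the arm holds its last target. There are 200 camera calls.

## Working session

There is one attempt and no reset: what is moved stays moved. The work goes in short steps, Python scripts to look and compute and a shell command to move; the robot and the scene stay as the last step left them, time stands still between calls to the robot, and variables do not carry over. Pictures are saved under pics/ and viewed, about 8 in all and at most 12, crops included, and the job is handed in when it is done.

```bash
mkdir -p pics; cat > h.py <<'E'
import numpy as np,cv2
from scipy.spatial.transform import Rotation as R
from cell import state,snapshot,job_done
def pose(s):
    o=np.array(s["orientation"],float)
    return R.from_euler('xyz',o).as_matrix() if o.shape==(3,) else (R.from_quat(o).as_matrix() if o.shape==(4,) else o)
def world(s,st,u,v,z=None):
    """pixels -> world with depth (z None)"""
    f=s["frame"].shape[0]/2/np.tan(np.radians(s["vertical_fov"])/2)
    d=np.array([(u-s["cx"])/f,(v-s["cy"])/f,1.0])
    if "T_tool_cam" in s:
        T=np.eye(4);T[:3,:3]=pose(st);T[:3,3]=st["tcp_pos"];T=T@np.array(s["T_tool_cam"]);Rm,p=T[:3,:3],T[:3,3]
    else:
        o=np.array(s["orientation"],float);Rm=R.from_euler('xyz',o).as_matrix() if o.shape==(3,) else o;p=np.array(s["position"])
    w=Rm@d
    k=s["range_z"][int(v),int(u)] if z is None else (z-p[2])/w[2]
    return p+k*w
def blobs(img,lo,hi):
    m=cv2.inRange(cv2.cvtColor(img,cv2.COLOR_RGB2HSV),lo,hi)
    n,l,st,c=cv2.connectedComponentsWithStats(m)
    return [(st[i].tolist(),c[i].round(1).tolist()) for i in range(1,n) if st[i][4]>25]
E
python3 - <<'E'
from h import *
st=state();print(st)
for n in("top","side"):
    s=snapshot(n);cv2.imwrite(f"pics/{n}0.png",s["frame"][:,:,::-1])
    print(n,s["vertical_fov"],s["cx"],s["cy"],s["position"],s["orientation"])
    for nm,lo,hi in(("or",(5,150,100),(18,255,255)),("bl",(98,120,60),(125,255,255))):
        for b,c in blobs(s["frame"],lo,hi): print(nm,b,c,world(s,st,*c).round(3),world(s,st,*c,z=.075).round(3))
E
```

```text
{'time_s': 0.0, 'joint_positions': array([-1.37720877,  0.41186128, -0.0127364 ,  1.59699075,  0.00558315,
        1.13427601, -0.08217765]), 'dq': array([-4.86918320e-06,  5.00778557e-05,  1.37959565e-04, -1.83035218e-03,
       -4.60377813e-05,  9.52285633e-04, -1.63407515e-04]), 'joint_torque': array([ 2.78877324e-04, -5.87944722e+01,  6.42525908e-01, -2.91079599e+01,
       -5.36364061e-02,  1.81366573e-02,  1.25326287e-04]), 'tcp_pos': array([0.16165187, 0.60324568, 0.22185481]), 'orientation': array([-3.14009469e+00,  8.08299764e-05,  2.87986708e+00]), 'wrist_force': array([-0.56980008, -0.06607926, -0.46583185]), 'torque': array([0.01442763, 0.01220195, 0.05114332]), 'width': 0.08796564026132506}
top 52.3389954235924 276.26964424216936 211.1367989409363 [ 0.36073426 -0.00658666  1.17525159] [-2.96084465 -0.00987747 -1.57665555]
or [0, 65, 560, 355, 169143] [287.0, 245.8] [ 0.478 -0.048  0.   ] [ 0.471 -0.046  0.075]
or [48, 132, 11, 10, 48] [53.9, 137.0] [0.735 0.532 0.162] [0.767 0.578 0.075]
or [223, 219, 10, 10, 78] [227.7, 223.7] [0.529 0.108 0.073] [0.529 0.108 0.075]
bl [349, 230, 10, 9, 72] [353.7, 234.0] [ 0.501 -0.219  0.076] [ 0.501 -0.219  0.075]
side 48.76177896740361 282.16416970314384 208.2089748099777 [ 0.48533726 -1.09977467  0.89837133] [-2.19735728  0.00668106 -0.08350841]
or [0, 105, 531, 315, 106030] [235.8, 293.2] [ 0.429 -0.23  -0.002] [ 0.434 -0.305  0.075]
or [263, 194, 8, 5, 34] [266.3, 195.9] [0.531 0.112 0.07 ] [0.531 0.105 0.075]
or [416, 230, 9, 7, 27] [419.6, 232.7] [ 0.982 -0.051  0.018] [ 0.95  -0.119  0.075]
bl [160, 0, 169, 108, 16173] [243.8, 49.8] [0.485 1.525 0.099] [0.485 1.604 0.075]
bl [2, 68, 39, 54, 1263] [22.7, 90.6] [-0.725  1.425 -0.051] [-0.564  1.09   0.075]
bl [258, 265, 9, 7, 56] [261.9, 267.9] [ 0.501 -0.219  0.072] [ 0.501 -0.222  0.075]
```

View top.

View pics/top0.png

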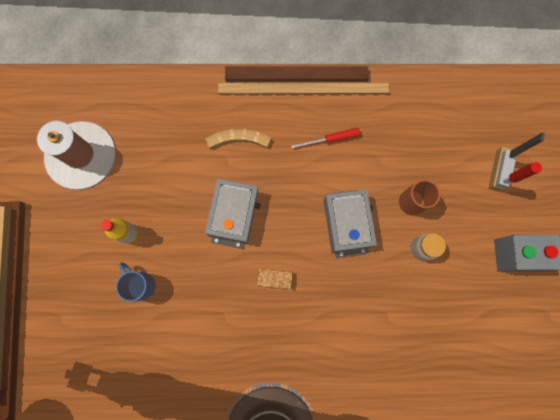

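View pics/side0.png

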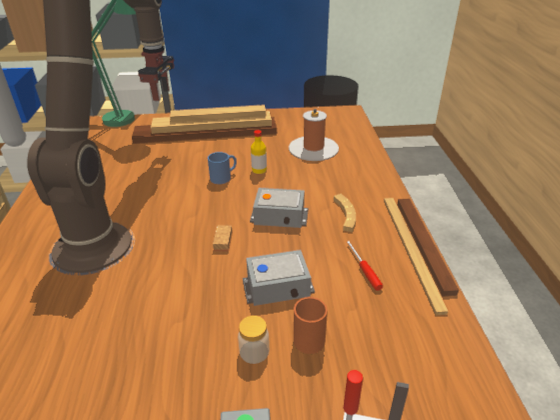

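Top view: fuse box with the orange pad at (228,224), battery box with the blue pad at (354,234), bottle (120,230) and mug (133,285) to the left. The side view agrees: orange pad at (266,196). From both views the pad is near (0.529, 0.107, 0.075). I'll lift and move over it with the jaws shut.

```bash
python3 -m creep '[[0,0,0.05,0,0,0,0],[0.03,-0.04,0.02,0,0,0,0],[0.037,-0.049,0,0,0,0,0],[0.037,-0.049,0,0,0,0,0],[0.037,-0.049,0,0,0,0,0],[0.037,-0.049,0,0,0,0,0],[0.037,-0.049,0,0,0,0,0],[0.037,-0.049,0,0,0,0,0],[0.03,-0.04,0,0,0,0,0],[0,0,0,0,0,0,0]]' 20
python3 - <<'E'
from h import *
st=state();s=snapshot("wrist");cv2.imwrite("pics/w0.png",s["frame"][:,:,::-1]);print(st["tcp_pos"],st["orientation"])
for b,c in blobs(s["frame"],(5,150,100),(18,255,255)): print(b,c,world(s,st,*c),world(s,st,*c,z=.075))
E
```

```text
time_s: 1.35
tcp_pos: [0.4459, 0.2166, 0.2901]
orientation: [-3.135, -0.0, 2.881]
wrist_force: [0.1, 0.4, -1.4]
width: 0.0007
[0.44585427 0.21657281 0.29010018] [-3.13488742e+00 -1.89857598e-04  2.88097947e+00]
[0, 0, 560, 323, 133265] [269.2, 137.7] [0.40117348 0.20731972 0.00102321] [0.39596872 0.21242023 0.075     ]
[542, 209, 18, 7, 33] [551.3, 211.9] [0.60471652 0.5685201  0.00064296] [0.56603065 0.5142678  0.075     ]
[208, 253, 22, 19, 322] [218.4, 262.0] [0.52746667 0.1094195  0.07566533] [0.52774543 0.10919193 0.075     ]
[39, 359, 125, 46, 4309] [102.5, 379.5] [ 7.18372058e-01 -1.76319158e-01  6.22870683e-04] [ 0.66099035 -0.10811815  0.075     ]
[278, 359, 10, 11, 84] [282.6, 363.6] [0.76192297 0.1298511  0.00228769] [0.69859229 0.14737668 0.075     ]
[403, 359, 125, 56, 6060] [462.5, 386.2] [0.88300191 0.41265449 0.00246279] [0.80030471 0.38461153 0.075     ]
```

View pics/w0.png

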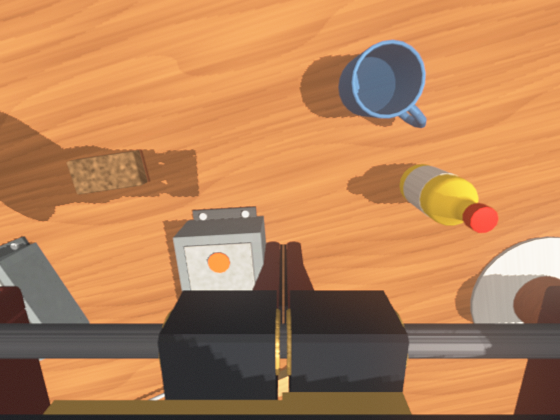

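The wrist view shows the orange pad at (218,262), the shut fingertips near (283,245), and nothing in the way. The pad is at (0.528, 0.109), so I'll move over it and come down to just above.

```bash
python3 -m creep '[[0.032,-0.042,0,0,0,0,0],[0.032,-0.042,0,0,0,0,0],[0.018,-0.023,-0.03,0,0,0,0],[0,0,-0.05,0,0,0,0],[0,0,-0.05,0,0,0,0],[0,0,-0.03,0,0,0,0],[0,0,0,0,0,0,0]]'
python3 - <<'E'
from h import *
st=state();s=snapshot("wrist");cv2.imwrite("pics/w1.png",s["frame"][:,:,::-1]);print(st["tcp_pos"],st["orientation"],st["wrist_force"])
for b,c in blobs(s["frame"],(5,150,100),(18,255,255)): print(b,c,world(s,st,*c,z=.075))
E
```

```text
time_s: 2.28
tcp_pos: [0.5238, 0.1223, 0.1245]
orientation: [-3.14, -0.005, 2.902]
wrist_force: [-1.0, 1.4, 0.1]
width: 0.0007
[0.52377577 0.1222757  0.12446845] [-3.13959038 -0.00498873  2.90243733] [-1.00249749  1.38900666  0.13317828]
[0, 0, 560, 323, 137865] [294.0, 146.4] [0.4709437  0.14250543 0.075     ]
[247, 222, 39, 36, 886] [263.7, 237.1] [0.52631978 0.10811546 0.075     ]
[39, 359, 126, 48, 4920] [102.4, 379.5] [ 0.6135971  -0.04724371  0.075     ]
[402, 359, 126, 56, 6271] [463.1, 385.6] [0.68649466 0.23062955 0.075     ]
[278, 369, 11, 32, 273] [282.5, 383.8] [0.6511556  0.09105032 0.075     ]
```

View pics/w1.png

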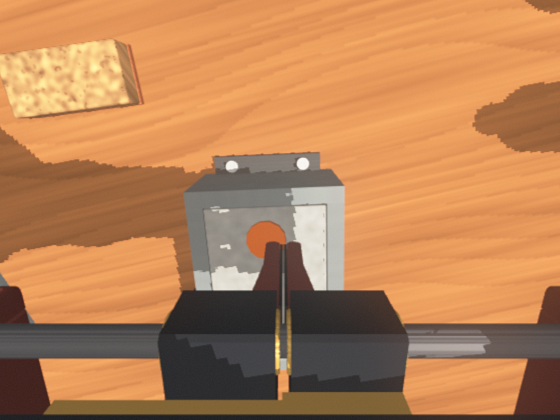

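The pad is at (264,237), with the fingertips covering its lower right and still about 14 mm off in y. I'll correct that and go down to a few mm above it.

```bash
python3 -m creep '[[0.004,-0.013,0,0,0,0,0],[0,0,-0.02,0,0,0,0],[0,0,-0.012,0,0,0,0],[0,0,0,0,0,0,0],[0,0,0,0,0,0,0]]'
```

```text
time_s: 2.95
tcp_pos: [0.5333, 0.1094, 0.0995]
orientation: [3.137, 0.005, 2.903]
wrist_force: [0.0, 0.1, 0.0]
width: 0.0005
```

```bash
python3 -m creep '[[-0.006,0,-0.006,0,0,0,0],[0,0,-0.008,0,0,0,0],[0,0,-0.005,0,0,0,0],[0,0,0,0,0,0,0]]'
python3 - <<'E'
from h import *
st=state();s=snapshot("side");print(st["tcp_pos"],st["wrist_force"])
cv2.imwrite("pics/s1.png",cv2.resize(s["frame"][140:260,180:340,::-1],None,fx=4,fy=4))
E
```

```text
time_s: 3.45
tcp_pos: [0.5271, 0.1096, 0.08]
orientation: [3.136, 0.006, 2.904]
wrist_force: [-0.6, -0.2, 0.8]
width: 0.0002
[0.52710463 0.1095921  0.08001024] [-0.6301696  -0.21839345  0.7653594 ]
```

View pics/s1.png

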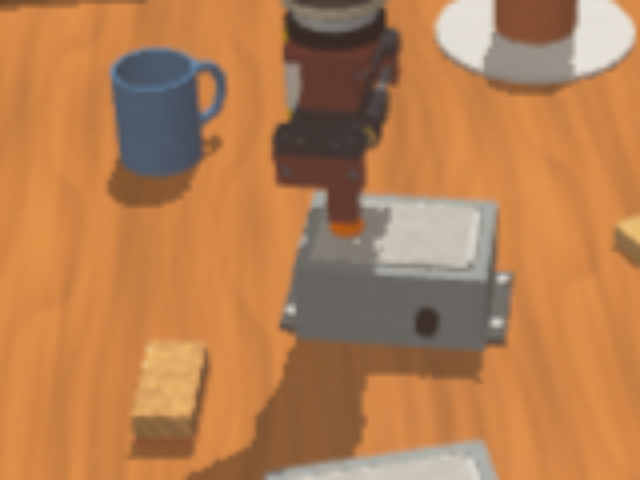

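The crop shows the shut fingertips directly over the orange pad at crop (347,225). I'll press in small rows and watch the force.

```bash
python3 -m creep '[[0,0,-0.005,0,0,0,0],[0,0,-0.004,0,0,0,0],[0,0,-0.003,0,0,0,0]]'; python3 -m creep '[[0,0,0,0,0,0,0]]'
```

```text
time_s: 3.88
tcp_pos: [0.5275, 0.1098, 0.0681]
orientation: [3.135, 0.007, 2.904]
wrist_force: [-1.6, -0.2, 4.3]
width: 0.0005
time_s: 4.0
tcp_pos: [0.5275, 0.1097, 0.068]
orientation: [3.135, 0.007, 2.904]
wrist_force: [-1.0, -0.2, 3.4]
width: 0.0006
```

```bash
python3 -m creep '[[0,0,-0.0015,0,0,0,0],[0,0,0,0,0,0,0]]'
```

```text
time_s: 4.25
tcp_pos: [0.5275, 0.1098, 0.0678]
orientation: [3.134, 0.006, 2.904]
wrist_force: [-1.6, -0.7, 3.4]
width: 0.0007
```

```bash
python3 -m creep '[[0,0,-0.003,0,0,0,0]]'
```

```text
time_s: 4.38
tcp_pos: [0.5277, 0.1098, 0.067]
orientation: [3.133, 0.006, 2.903]
wrist_force: [-15.0, -2.6, 47.2]
width: 0.0007
```

It's against its stop, at a higher force than I wanted. Lifting off right away.

```bash
python3 -m creep '[[0,0,0.03,0,0,0,0],[0,0,0.055,0,0,0,0],[0,0,0.06,0,0,0,0],[0,0,0.06,0,0,0,0],[-0.04,0,0.04,0,0,0,0],[-0.05,0,0,0,0,0,0],[-0.05,0,0,0,0,0,0],[0,0,0,0,0,0,0]]'
python3 - <<'E'
from h import *
s=snapshot("side");cv2.imwrite("pics/s2.png",cv2.resize(s["frame"][120:320,140:400,::-1],None,fx=3,fy=3))
s=snapshot("top")
for nm,lo,hi in(("or",(5,150,100),(18,255,255)),("bl",(98,120,60),(125,255,255))):
    for b,c in blobs(s["frame"],lo,hi): print(nm,b,c,world(s,None,*c).round(3))
E
```

```text
time_s: 5.38
tcp_pos: [0.3836, 0.109, 0.3195]
orientation: [3.131, 0.01, 2.902]
wrist_force: [0.9, -0.1, -0.3]
width: 0.0006
or [0, 65, 560, 355, 151633] [297.4, 237.5] [ 0.501 -0.077  0.   ]
or [326, 68, 10, 10, 27] [330.3, 72.6] [ 0.984 -0.18   0.019]
or [48, 132, 11, 10, 45] [54.1, 137.0] [0.737 0.535 0.155]
or [222, 209, 11, 8, 72] [227.1, 212.4] [0.549 0.104 0.132]
or [231, 274, 9, 19, 116] [234.9, 283.1] [ 0.378  0.094 -0.001]
or [10, 311, 3, 28, 42] [11.3, 324.7] [0.275 0.667 0.03 ]
or [8, 341, 3, 35, 54] [9.4, 360.0] [0.187 0.665 0.026]
or [0, 378, 9, 42, 143] [4.5, 406.6] [0.075 0.665 0.027]
bl [349, 230, 10, 9, 72] [353.7, 234.0] [ 0.5   -0.219  0.076]
```

View pics/s2.png

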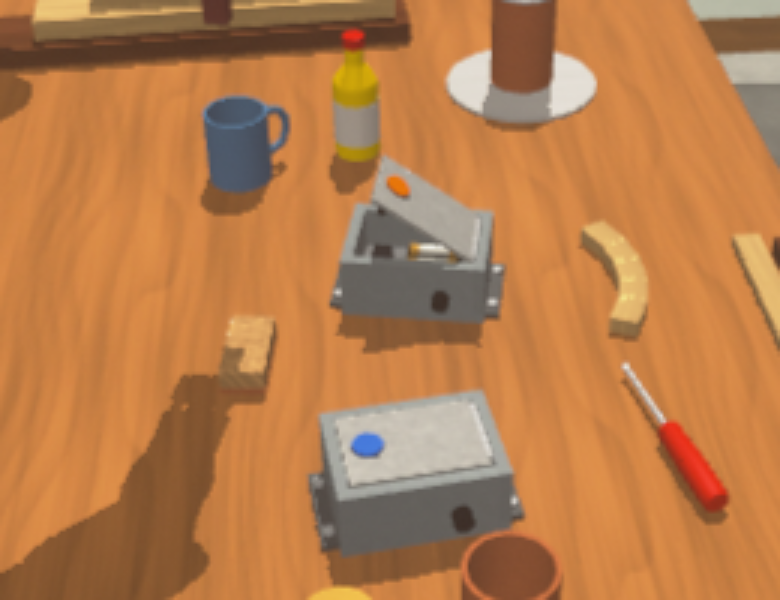

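The hatch is up, with its pad at crop (398,186) and at about z 0.132 in the top view. The blue-pad hatch is still shut and nothing else has moved. I'll wait just over two seconds with the hand away, then check again.

```bash
python3 -m creep '[[0,0,0,0,0,0,0],[0,0,0,0,0,0,0],[0,0,0,0,0,0,0],[0,0,0,0,0,0,0],[0,0,0,0,0,0,0],[0,0,0,0,0,0,0],[0,0,0,0,0,0,0],[0,0,0,0,0,0,0],[0,0,0,0,0,0,0],[0,0,0,0,0,0,0],[0,0,0,0,0,0,0],[0,0,0,0,0,0,0]]'; python3 -m creep '[[0,0,0,0,0,0,0],[0,0,0,0,0,0,0],[0,0,0,0,0,0,0],[0,0,0,0,0,0,0],[0,0,0,0,0,0,0],[0,0,0,0,0,0,0]]'
python3 - <<'E'
from h import *
s=snapshot("top")
ok=0
for nm,lo,hi in(("or",(5,150,100),(18,255,255)),("bl",(98,120,60),(125,255,255))):
    for b,c in blobs(s["frame"],lo,hi):
        p=world(s,None,*c)
        if .05<p[2]<.15 and .4<p[0]<.65: print(nm,c,p.round(3)); ok|=nm=="or" and p[2]>.12
if ok: print(job_done())
E
```

```text
time_s: 6.98
tcp_pos: [0.3886, 0.1089, 0.3183]
orientation: [3.135, 0.009, 2.899]
wrist_force: [0.7, 0.5, 0.8]
width: 0.0005
time_s: 7.72
tcp_pos: [0.3886, 0.1089, 0.3183]
orientation: [3.135, 0.009, 2.899]
wrist_force: [0.8, 0.1, 0.6]
width: 0.0003
or [227.1, 212.4] [0.549 0.104 0.131]
bl [353.7, 234.0] [ 0.501 -0.22   0.074]
the job is handed in; nothing more can be done
None
```

The fuse box is open. I pressed the orange pad down once with the shut fingertips, let go, and the hatch sprang up. I then took the hand away and handed the job in at about 7.8 s.

- **Hatch stays up:** with the hand clear, the pad was at z ≈ 0.132 m, and still at 0.131 m just over 2 s later. Shut, it sits at 0.075 m.
- **Battery box:** its blue pad was still at about 0.075 m, so it stayed shut and unpressed.
- **Bench items:** the picture right after the press showed none of the things in view out of place. The side view cut off the jar and part of the sleeve, and I did not check those afterwards.
- **Press force:** the fingertip force reached about 47 N for a moment when the hatch hit its stop. That is more than I meant, because the last step down was too large. It is under the 120 N wrist limit. I take the 40 N limit to cover only the arm and the gripper's body, not the fingertips.

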